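# Closing up the chaser's bench

## Robot

A 6-joint arm with a two-finger parallel gripper is mounted at the origin on the work surface. World frame = base frame: x ahead of the robot, y to its left, z up, the work surface at z = 0. Lengths are in m, angles in rad, forces in N, time in s.
With the tool pointing down it reaches from about 0.35 to 1 m from the base axis. Payload 7.1 kg.
Tool frame: the origin (TCP) lies between the finger pads; the fingertips stand 22 mm ahead of it and the grasp point (between the pads) lies 3 mm ahead of it; x points along the fingers, y is the direction in which the jaws open and shut, and the axes are right-handed (so a half turn about x gives the same grasp; the last joint's range is limited). The gripper opens to 85 mm and grips with 20 to 120 N. Pads are 22 mm wide; open, the fingers measure 114 mm over their backs; the gripper's body (76 mm by 85 mm) begins 54 mm behind the grasp point. The pads swing forward as they close: fully open they stand 13 mm farther back than shut.
Start: joints at [-1.345, 0.423, 1.63, -0, 1.089, -0.019], TCP at [0.151, -0.606, 0.253] pointing down, gripper open.
Joint ranges: [-3, 3], [-0.9, 2.11], [0.09, 2.58], [-1.31, 4.45], [0.11, 2.69], [-2.54, 2.54]. Speed limits (rad/s): [2.39, 2.39, 3.01, 3.14, 3.14, 3.14].

## Interface

Orientations are given as a rotation vector (axis times angle).
In Python, from rig import manip gives the robot as it stands. The module is installed in compiled form; this text tells all that it offers. Calls block until the motion is done:
- manip.move_to(position, orientation): joint-space move of the TCP to a pose.
- manip.servo_line(position, orientation=None, rate=0.15): straight line of the TCP; orientation=None keeps the orientation; rate is the mean speed in m/s.
- manip.set_joints(angles): joint-space move.
- manip.command_gripper(opening, f_grip=None): finger opening in m; f_grip is the grip in N (None keeps the last); returns when the fingers have stopped.
- manip.hold(seconds).
- manip.solve_ik(position, orientation): joint angles nearest the present ones, or None.
- manip.camera(name): name is "scene" or "side" or "wrist"; returns a dict with "image" (480x640x3 uint8, red, green, blue), "fx", "fy", "cx", "cy" (pixels), "k1" (the pictures are not rectified: a ray, as slopes to the right and down, at radius r is drawn at 1 + k1 r^2 times it, then the intrinsics apply), "cam_to_world" (4x4, takes a point from camera to world coordinates); the wrist camera has in their place "mount" (4x4, takes a point from camera to tool coordinates, whose origin is the TCP and whose axes are the tool frame's). Camera axes: x right, y down, z forward; pixel columns grow to the right and rows downward; lengths in m; the calibration is good to about 2 mm. A picture is of the moment at which its call begins: read the wrist's pose just before it. There is no depth.
A pose or a line that the arm cannot do raises manip.IKError and nothing moves.
- manip.sign_off(): hands the job in, once; it reports no verdict.
Readings, each from a call of its own:
- manip.get_time(): time.
- manip.get_joint_positions(): joint angles.
- manip.get_joint_vel(): joint speeds.
- manip.get_tau(): joint torques, N m.
- manip.get_position(): TCP position.
- manip.get_ee_rot(): TCP orientation.
- manip.get_contact_force(): force on the tool from outside, world axes, zero at the start.
- manip.get_torque(): the same for the moment, N m.
- manip.get_width(): finger opening in m.
Only numpy, scipy, OpenCV 4.12 (cv2) and the standard library are available. Lean on these libraries where they do the work, as an engineer would, in place of code of your own. Each camera call takes 0.05 s, during which the arm holds its last target.

## Task

Close up the chasing bench for the night: stand all the pitch tins upright on the raised shelf in one straight row along the middle of its board, the first one close against the end board and each next one close beside the last, no more than a centimetre apart. Plug the heat gun's battery pack fully home in its charger and, once it is in, switch the charger on at its rocker. Leave the pitch bowl, the heat gun and the hammer where they are.

Things in the scene. Friction and masses are not known exactly. Their poses are not given: they have to be found in the camera images.
- tin1: an open steel tin full of solid red-brown pitch, round, 64 mm across and 50 mm tall, about 0.3 kg, standing upright; origin at the centre of its underside, z up. All the tins are alike; 4 to 6 of the six are there (None if absent)
- tin2: an open steel tin full of solid red-brown pitch, round, 64 mm across and 50 mm tall, about 0.3 kg, standing upright; origin at the centre of its underside, z up. All the tins are alike; 4 to 6 of the six are there (None if absent)
- tin3: an open steel tin full of solid red-brown pitch, round, 64 mm across and 50 mm tall, about 0.3 kg, standing upright; origin at the centre of its underside, z up. All the tins are alike; 4 to 6 of the six are there (None if absent)
- tin4: an open steel tin full of solid red-brown pitch, round, 64 mm across and 50 mm tall, about 0.3 kg, standing upright; origin at the centre of its underside, z up. All the tins are alike; 4 to 6 of the six are there (None if absent)
- tin5: an open steel tin full of solid red-brown pitch, round, 64 mm across and 50 mm tall, about 0.3 kg, standing upright; origin at the centre of its underside, z up. All the tins are alike; 4 to 6 of the six are there (None if absent)
- tin6: an open steel tin full of solid red-brown pitch, round, 64 mm across and 50 mm tall, about 0.3 kg, standing upright; origin at the centre of its underside, z up. All the tins are alike; 4 to 6 of the six are there (None if absent)
- shelf: the raised wooden bench-back shelf, fixed: one level board 130 mm deep (its x) and 460 mm long (its y), board top 100 mm above the bench, board 18 mm thick on two end panels, no back and no lips. An end board 18 mm thick stands 45 mm above the board across its +y end only; the other end is open. Origin on the bench under the middle of the board
- shelf_end (a point): the point on the shelf's board top, on its middle line, at the inner face of the end board; axes as the shelf's: the row runs from here along -y, with the first tin's axis about 32 to 45 mm from here. The board is clear for 442 mm
- battery: the heat gun's block battery pack, about 0.4 kg, standing on its plug: the grey head is 72 mm (x) by 56 mm (y) by 44 mm tall, on top of a black rectangular plug 60 mm (x) by 46 mm (y) by 34 mm tall that points down; 78 mm tall in all. Origin at the centre of the plug's underside, z up. It fits the charger either way round (half turns are alike)
- charger: the black bench charger, fixed: 155 mm (x) by 110 mm (y) by 50 mm tall; on top a rectangular socket on its +x part and a white rocker switch on its -x part. Origin at the centre of its underside
- charger_socket (a point): the centre of the socket's mouth, level with the charger's top (50 mm above the bench); axes as the charger's. The socket is 63 mm (x) by 49 mm (y) with 2 mm chamfers and 37 mm deep: fully home, the battery's head sits flush on the charger's top, its origin 34 mm below this point
- charger_switch (a joint): the rocker of the charger, rad: 0 is off (the half farther from the socket, -x, stands up), 0.36 is on (that half pushed right down). It stays where it is left and needs about 4 N at the outer part of the raised half
- switch_press (a point): the point to press, on top of the raised half of the rocker, 13 mm out from its middle; it moves with the rocker and goes down about 5 mm. The rocker is 44 mm (x) by 26 mm (y); its middle is about 12 mm above the charger's top
- bowl: bystander: a heavy dark steel bowl of pitch with a brass disc on it, on a rubber ring, 150 mm across, 92 mm tall; origin at the centre of its underside
- heat_gun: bystander: the cordless heat gun lying on its side, 62 mm tall; its barrel, 62 mm thick, lies along its x from -70 to +65 mm, a 32 mm thick nozzle runs on to +120 mm, and the handle, 42 mm wide, runs along -y to 136 mm at x = -30 mm; origin on the bench under the barrel
- hammer: bystander: a hammer 230 mm long lying on the bench along its x, under 40 mm tall, head at +x and 100 mm wide at most; origin under its middle
Things that resemble listed ones, but are neither listed nor needed, are in the scene too. Leave any blue look-alike of the charger alone.

How it is judged:
On the way, in this order (a step that is already met when the one before it is completed fails the run):
1. the battery pack is fully home in the charger's socket (z of battery in the frame of charger_socket below -0.03 m and horizontal distance between battery and charger_socket below 0.006 m and angle between battery's own z axis and vertical below 0.08 rad), for 0.2 s.
2. then the charger is switched on (value of joint charger_switch above 0.27 rad), for 0.2 s.
At the end, for the whole second after the job is handed in: Tins upright on the shelf, axes within 14 mm of its middle line, packed from the end board: counting from 0, axis k is 28 + 64k to 48 + 76k mm from it; each has a neighbour at most 18 mm away; battery upright in the socket, home to 4 mm; rocker over 0.27 rad; all at rest (all of step 1 and x of tin1 in the frame of shelf_end between -0.014 and 0.014 m and z of tin1 in the frame of shelf_end between -0.004 and 0.005 m and angle between each of tin1, tin2, tin3, tin4, tin5, tin6's own z axis and vertical below 0.08 rad and linear speed of each of tin1, tin2, tin3, tin4, tin5, tin6, battery below 0.02 m/s and x of tin2 in the frame of shelf_end between -0.014 and 0.014 m and z of tin2 in the frame of shelf_end between -0.004 and 0.005 m and x of tin3 in the frame of shelf_end between -0.014 and 0.014 m and z of tin3 in the frame of shelf_end between -0.004 and 0.005 m and x of tin4 in the frame of shelf_end between -0.014 and 0.014 m and z of tin4 in the frame of shelf_end between -0.004 and 0.005 m and x of tin5 in the frame of shelf_end between -0.014 and 0.014 m and z of tin5 in the frame of shelf_end between -0.004 and 0.005 m and x of tin6 in the frame of shelf_end between -0.014 and 0.014 m and z of tin6 in the frame of shelf_end between -0.004 and 0.005 m and (y of each of tin1, tin2, tin3, tin4, tin5, tin6 in the frame of shelf_end above -0.028 m or y of tin1 in the frame of shelf_end between -0.048 and -0.028 m or y of tin2 in the frame of shelf_end between -0.048 and -0.028 m or y of tin3 in the frame of shelf_end between -0.048 and -0.028 m or y of tin4 in the frame of shelf_end between -0.048 and -0.028 m or y of tin5 in the frame of shelf_end between -0.048 and -0.028 m or y of tin6 in the frame of shelf_end between -0.048 and -0.028 m) and (y of each of tin1, tin2, tin3, tin4, tin5, tin6 in the frame of shelf_end above -0.092 m or y of tin1 in the frame of shelf_end between -0.124 and -0.092 m or y of tin2 in the frame of shelf_end between -0.124 and -0.092 m or y of tin3 in the frame of shelf_end between -0.124 and -0.092 m or y of tin4 in the frame of shelf_end between -0.124 and -0.092 m or y of tin5 in the frame of shelf_end between -0.124 and -0.092 m or y of tin6 in the frame of shelf_end between -0.124 and -0.092 m) and (y of each of tin1, tin2, tin3, tin4, tin5, tin6 in the frame of shelf_end above -0.156 m or y of tin1 in the frame of shelf_end between -0.2 and -0.156 m or y of tin2 in the frame of shelf_end between -0.2 and -0.156 m or y of tin3 in the frame of shelf_end between -0.2 and -0.156 m or y of tin4 in the frame of shelf_end between -0.2 and -0.156 m or y of tin5 in the frame of shelf_end between -0.2 and -0.156 m or y of tin6 in the frame of shelf_end between -0.2 and -0.156 m) and (y of each of tin1, tin2, tin3, tin4, tin5, tin6 in the frame of shelf_end above -0.22 m or y of tin1 in the frame of shelf_end between -0.276 and -0.22 m or y of tin2 in the frame of shelf_end between -0.276 and -0.22 m or y of tin3 in the frame of shelf_end between -0.276 and -0.22 m or y of tin4 in the frame of shelf_end between -0.276 and -0.22 m or y of tin5 in the frame of shelf_end between -0.276 and -0.22 m or y of tin6 in the frame of shelf_end between -0.276 and -0.22 m) and (y of each of tin1, tin2, tin3, tin4, tin5, tin6 in the frame of shelf_end above -0.284 m or y of tin1 in the frame of shelf_end between -0.352 and -0.284 m or y of tin2 in the frame of shelf_end between -0.352 and -0.284 m or y of tin3 in the frame of shelf_end between -0.352 and -0.284 m or y of tin4 in the frame of shelf_end between -0.352 and -0.284 m or y of tin5 in the frame of shelf_end between -0.352 and -0.284 m or y of tin6 in the frame of shelf_end between -0.352 and -0.284 m) and (y of each of tin1, tin2, tin3, tin4, tin5, tin6 in the frame of shelf_end above -0.348 m or y of tin1 in the frame of shelf_end between -0.428 and -0.348 m or y of tin2 in the frame of shelf_end between -0.428 and -0.348 m or y of tin3 in the frame of shelf_end between -0.428 and -0.348 m or y of tin4 in the frame of shelf_end between -0.428 and -0.348 m or y of tin5 in the frame of shelf_end between -0.428 and -0.348 m or y of tin6 in the frame of shelf_end between -0.428 and -0.348 m) and (horizontal distance between tin1 and tin2 below 0.082 m or horizontal distance between tin1 and tin3 below 0.082 m or horizontal distance between tin1 and tin4 below 0.082 m or horizontal distance between tin1 and tin5 below 0.082 m or horizontal distance between tin1 and tin6 below 0.082 m) and (horizontal distance between tin2 and tin1 below 0.082 m or horizontal distance between tin2 and tin3 below 0.082 m or horizontal distance between tin2 and tin4 below 0.082 m or horizontal distance between tin2 and tin5 below 0.082 m or horizontal distance between tin2 and tin6 below 0.082 m) and (horizontal distance between tin3 and tin1 below 0.082 m or horizontal distance between tin3 and tin2 below 0.082 m or horizontal distance between tin3 and tin4 below 0.082 m or horizontal distance between tin3 and tin5 below 0.082 m or horizontal distance between tin3 and tin6 below 0.082 m) and (horizontal distance between tin4 and tin1 below 0.082 m or horizontal distance between tin4 and tin2 below 0.082 m or horizontal distance between tin4 and tin3 below 0.082 m or horizontal distance between tin4 and tin5 below 0.082 m or horizontal distance between tin4 and tin6 below 0.082 m) and (horizontal distance between tin5 and tin1 below 0.082 m or horizontal distance between tin5 and tin2 below 0.082 m or horizontal distance between tin5 and tin3 below 0.082 m or horizontal distance between tin5 and tin4 below 0.082 m or horizontal distance between tin5 and tin6 below 0.082 m) and (horizontal distance between tin6 and tin1 below 0.082 m or horizontal distance between tin6 and tin2 below 0.082 m or horizontal distance between tin6 and tin3 below 0.082 m or horizontal distance between tin6 and tin4 below 0.082 m or horizontal distance between tin6 and tin5 below 0.082 m) and value of joint charger_switch above 0.27 rad); the robot touches nothing.
It fails at once if the bowl is moved by more than 30 mm (distance of bowl from where it was at the start of the episode above 0.03 m).
It fails at once if the heat gun is moved by more than 30 mm (distance of heat_gun from where it was at the start of the episode above 0.03 m).
It fails at once if the hammer is moved by more than 30 mm (distance of hammer from where it was at the start of the episode above 0.03 m).
Of tin1, tin2, tin3, tin4, tin5, tin6 only 4 to 6 are there at a start; the rules pass over those that are not, and their reading is None.
At some moment in a run one of tin1, tin2, tin3, tin4, tin5, tin6 may be knocked a few centimetres aside while the robot is not near it.
Once in a run the grip may slacken for a moment while it holds something.
It also fails if it takes over 210 s, if anything falls off the work surface, if the arm or the gripper's body presses on something with over 40 N, if the wrist force passes 120 N, or if a joint passes its speed limit or range.

## Working session

There is one attempt and no reset: what is moved stays moved. The work goes in short steps, each a Python script; the robot and the scene stay as the last script left them, time stands still between calls to the robot, and variables do not carry over. Pictures are saved under pics/ and viewed, and the job is handed in when it is done.

```bash
mkdir -p pics; ls
cat > h.py <<'E'
import numpy as np, cv2
from rig import manip
from scipy.spatial.transform import Rotation as R
def cam(n):
    p=np.array(manip.get_position());r=np.array(manip.get_ee_rot())
    c=manip.camera(n)
    if 'cam_to_world' not in c:
        T=np.eye(4);T[:3,:3]=R.from_rotvec(r).as_matrix();T[:3,3]=p
        c['cam_to_world']=T@np.array(c['mount'])
    c['cam_to_world']=np.array(c['cam_to_world'])
    return c
def K(c): return np.array([[c['fx'],0,c['cx']],[0,c['fy'],c['cy']],[0,0,1.]])
def dist(c):return np.array([c['k1'],0,0,0,0.])
def ray(c,uv):
    uv=np.asarray(uv,float).reshape(-1,1,2)
    n=cv2.undistortPoints(uv,K(c),dist(c)).reshape(-1,2)
    d=np.c_[n,np.ones(len(n))]@c['cam_to_world'][:3,:3].T
    return c['cam_to_world'][:3,3],d
def onz(c,uv,z):
    o,d=ray(c,uv); t=(z-o[2])/d[:,2:3]; return (o+t*d)[:, :2]
def proj(c,P):
    W=np.linalg.inv(c['cam_to_world'])
    q,_=cv2.projectPoints(np.asarray(P,float).reshape(-1,1,3),cv2.Rodrigues(W[:3,:3])[0],W[:3,3],K(c),dist(c))
    return q.reshape(-1,2)
def save(c,n): cv2.imwrite('pics/'+n+'.png',c['image'][:,:,::-1])
def down(yaw):
    # tool x down, tool y (jaw) at yaw in world
    x=np.array([0,0,-1.]);y=np.array([np.cos(yaw),np.sin(yaw),0]);z=np.cross(x,y)
    return R.from_matrix(np.c_[x,y,z]).as_rotvec()
E
python3 - <<'E'
from h import *
import pickle
print(manip.get_time(),manip.get_position(),R.from_rotvec(manip.get_ee_rot()).as_matrix().round(3))
for n in('scene','side','wrist'):
    c=cam(n);save(c,n+'0');pickle.dump(c,open(n+'0.pkl','wb'))
    print(n,c['fx'],c['k1'],c['cam_to_world'].round(3).tolist())
E
```

```text
pics
0.0 [ 0.15137826 -0.60583877  0.25250618] [[-0.     0.242 -0.97 ]
 [ 0.002 -0.97  -0.242]
 [-1.    -0.002 -0.   ]]
scene 462.67919392341736 -0.035282204710764535 [[0.83, 0.469, -0.303, 0.837], [0.558, -0.705, 0.437, -0.51], [-0.009, -0.532, -0.847, 1.131], [0.0, 0.0, 0.0, 1.0]]
side 473.48141133017987 -0.04592192699214789 [[-0.831, -0.363, 0.422, -0.075], [-0.557, 0.536, -0.635, 0.808], [0.004, -0.762, -0.647, 0.892], [0.0, 0.0, 0.0, 1.0]]
wrist 335.10178150497063 0.017626782883443857 [[0.242, -0.917, -0.316, 0.234], [-0.97, -0.229, -0.077, -0.586], [-0.002, 0.325, -0.946, 0.374], [0.0, 0.0, 0.0, 1.0]]
```

View pics/scene0.png

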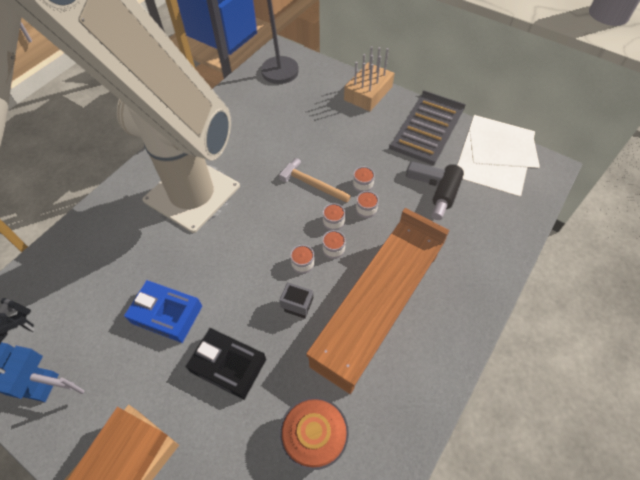

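View pics/side0.png

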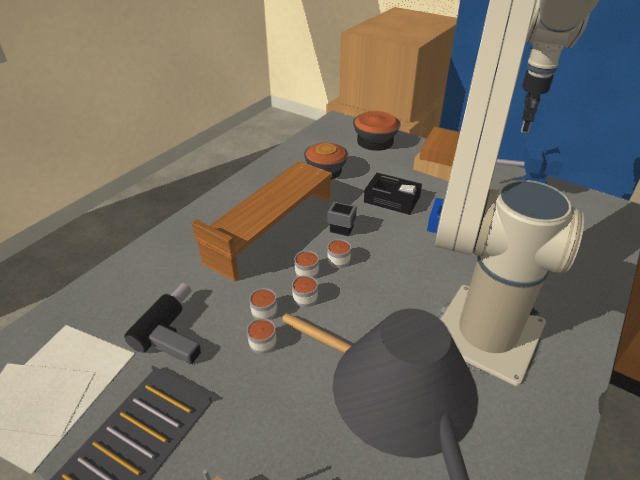

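View pics/wrist0.png

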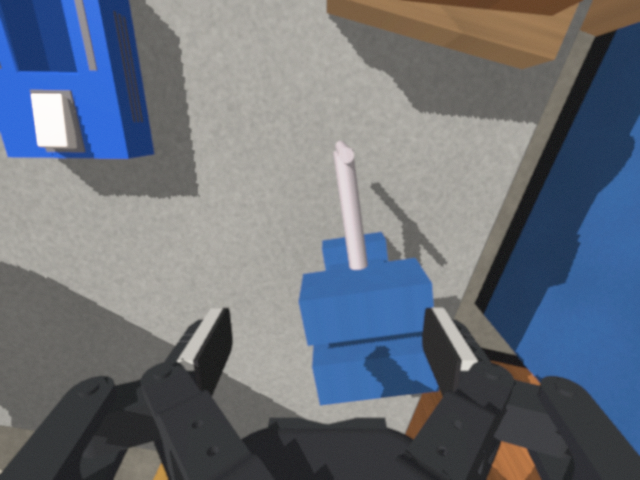

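The scene view shows:
- **Tins:** (364,177), (367,203), (334,215), (334,243), (302,257).
- **Battery:** (297,298).
- **Charger:** black at (227,362), with a blue look-alike at (163,310).
- **Shelf:** board around (378,300), with its end board at (425,228).
- **Bowl, gun and hammer:** (314,433), (445,187) and (315,183).

The grey gun handle at (420,172) is the only other thing that could pass for the battery. The second bowl isn't needed. Next I'll take crops to confirm.

Run:
```python
import cv2,numpy as np
a=cv2.imread('pics/scene0.png');b=cv2.imread('pics/side0.png')
x=cv2.resize(a[160:410,180:450],None,fx=2.9,fy=2.9*.8)
cv2.imwrite('pics/cs.png',cv2.resize(a[160:400,180:450],(675,600),interpolation=cv2.INTER_CUBIC))
cv2.imwrite('pics/cd.png',cv2.resize(b[140:360,180:440],(709,600),interpolation=cv2.INTER_CUBIC))
```

```text
(no output)
```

View pics/cs.png

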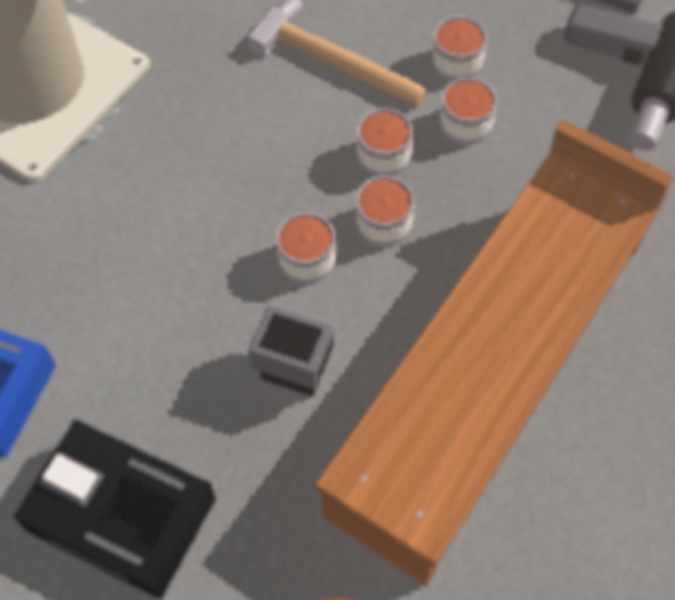

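View pics/cd.png

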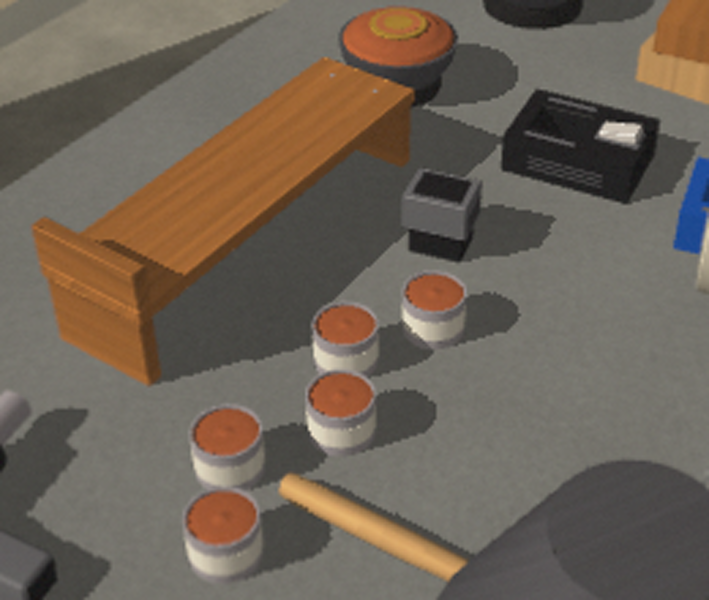

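The crops show five tins, the battery (grey head over black plug) and the black charger with its white rocker. Next I'll measure them all.

```bash
cat >> h.py <<'E'
def tri(cs,uvs):
    A=np.zeros((3,3));b=np.zeros(3)
    for c,uv in zip(cs,uvs):
        o,d=ray(c,uv);d=d[0]/np.linalg.norm(d[0]);M=np.eye(3)-np.outer(d,d);A+=M;b+=M@o
    return np.linalg.solve(A,b)
def reds(c,lo=40,hi=3000,minsol=.85):
    hsv=cv2.cvtColor(c['image'],cv2.COLOR_RGB2HSV)
    m=((hsv[...,0]<11)&(hsv[...,1]>140)&(hsv[...,2]>90)).astype(np.uint8)
    m=cv2.morphologyEx(m,cv2.MORPH_OPEN,np.ones((3,3)))
    out=[]
    for k in cv2.findContours(m,cv2.RETR_EXTERNAL,cv2.CHAIN_APPROX_NONE)[0]:
        a=cv2.contourArea(k)
        if lo<a<hi and len(k)>5:
            hu=cv2.convexHull(k); e=cv2.fitEllipse(hu)
            out.append((e[0][0],e[0][1],e[1][1],e[1][0],a))
    return out
E
python3 - <<'E'
from h import *
import pickle
S=pickle.load(open('scene0.pkl','rb'));D=pickle.load(open('side0.pkl','rb'))
for n,c in(('S',S),('D',D)):
    for r in reds(c): print(n,np.round(r,1),onz(c,r[:2],.048)[0].round(3))
def dm(c,lo,hi,roi):
    hsv=cv2.cvtColor(c['image'],cv2.COLOR_RGB2HSV);m=cv2.inRange(hsv,np.array(lo),np.array(hi))
    z=np.zeros_like(m);x0,y0,x1,y1=roi;z[y0:y1,x0:x1]=m[y0:y1,x0:x1];return z
print(S['image'][362,240],S['image'][310,300],S['image'][288,300],S['image'][295,285],S['image'][330,300])
E
```

```text
S [301.8 254.6  17.6  15.  190. ] [ 0.433 -0.012]
S [333.6 239.8  17.5  14.5 185.5] [0.479 0.075]
S [333.6 212.1  16.4  13.  152. ] [0.427 0.155]
S [367.4 199.4  16.   12.6 140. ] [0.485 0.248]
S [363.7 174.4  15.5  11.  119. ] [0.427 0.324]
D [260.7 329.4  24.6  18.1 327.5] [0.424 0.323]
D [262.5 297.9  22.4  15.6 253. ] [0.483 0.247]
D [304.4 284.6  21.9  15.3 244.5] [0.425 0.154]
D [306.2 258.7  20.3  13.2 191.5] [0.477 0.075]
D [338.9 247.   20.2  12.4 181.5] [ 0.431 -0.013]
D [325.5 153.1  39.7  20.7 381. ] [ 0.74  -0.408]
D [376.1 122.   42.9  21.1 672. ] [ 0.711 -0.72 ]
[31 30 31] [75 72 73] [101  97  97] [67 64 65] [131 127 125]
```

Run:
```python
from h import *
import pickle
S=pickle.load(open('scene0.pkl','rb'))
# rough (crop coords -> full: u=180+x/2.5, v=160+y/2.5)
f=lambda p:(180+p[0]/2.5,160+p[1]/2.5)
print('charger', onz(S,[f(p) for p in[(78,422),(214,495),(160,590),(20,510)]],.05).round(3).tolist())
print('rocker', onz(S,[f((72,476))],.065).round(3))
print('battery top',onz(S,[f(p) for p in[(275,308),(333,337),(312,378),(250,348)]],.078).round(3).tolist())
print('shelf',onz(S,[f(p) for p in[(320,487),(433,560),(533,185),(640,245)]],.1).round(3).tolist())
print('endtop',onz(S,[f(p) for p in[(560,122),(668,177),(552,142),(660,192)]],.145).round(3).tolist())
print('gun',onz(S,[(450,185),(438,215),(410,168)],.05).round(3).tolist())
print('bowl',onz(S,[(314,432)],.09).round(3))
```

```text
charger [[0.369, -0.313], [0.526, -0.296], [0.539, -0.395], [0.382, -0.411]]
rocker [[ 0.407 -0.36 ]]
battery top [[0.467, -0.112], [0.535, -0.106], [0.543, -0.154], [0.473, -0.162]]
shelf [[0.617, -0.246], [0.738, -0.245], [0.618, 0.15], [0.746, 0.147]]
endtop [[0.612, 0.207], [0.738, 0.206], [0.618, 0.179], [0.739, 0.185]]
gun [[0.664, 0.43], [0.682, 0.31], [0.532, 0.423]]
bowl [[ 0.721 -0.375]]
```

Run:
```python
from h import *
import pickle
manip.move_to([0.50,-0.24,0.30],down(-np.pi/2))
print(manip.get_joint_positions(),manip.get_time())
c=cam('wrist');save(c,'w1');pickle.dump(c,open('w1.pkl','wb'))
```

```text
[-4.70149926e-01  2.67442513e-01  1.74316046e+00 -2.09539851e-04
  1.13109621e+00  1.10144755e+00] 1.9917
```

View pics/w1.png

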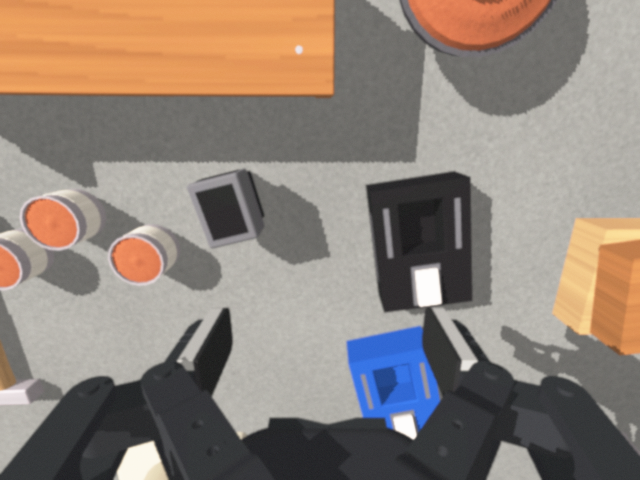

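The wrist view shows the battery's top at about (222,208), the black charger's socket at (421,227), its rocker at (427,285) and the blue look-alike below. I'll crop to get the corners.

Run:
```python
import cv2
a=cv2.imread('pics/w1.png')
cv2.imwrite('pics/w1b.png',cv2.resize(a[155:265,175:285],None,fx=5,fy=5,interpolation=cv2.INTER_CUBIC))
cv2.imwrite('pics/w1c.png',cv2.resize(cv2.convertScaleAbs(a[160:320,350:490],alpha=2),None,fx=3.75,fy=3.75,interpolation=cv2.INTER_CUBIC))
```

```text
(no output)
```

View pics/w1b.png

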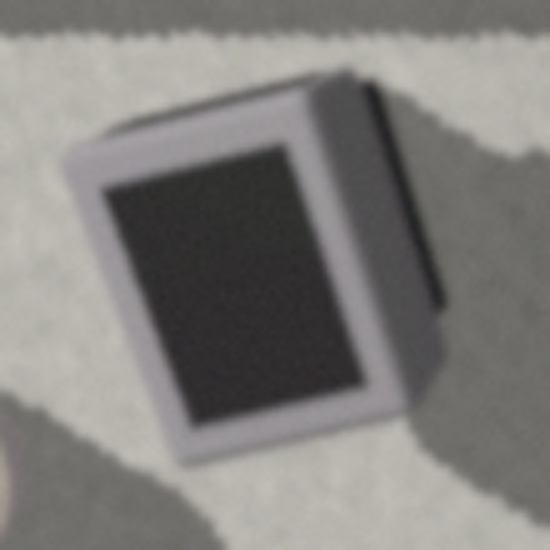

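View pics/w1c.png

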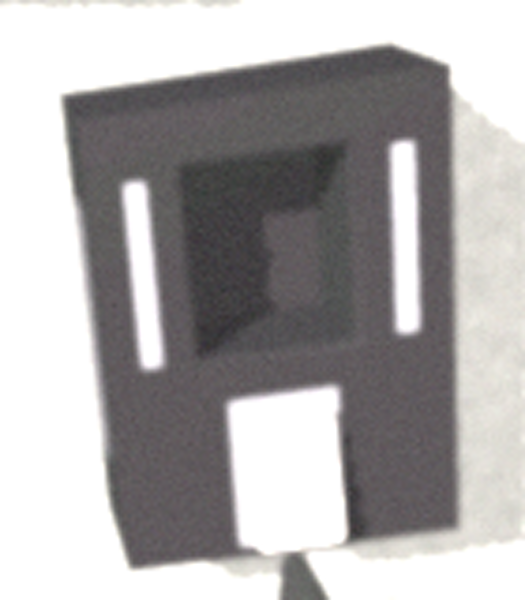

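Run:
```python
from h import *
import pickle
c=pickle.load(open('w1.pkl','rb'))
b=np.array([(65,160),(310,90),(408,410),(182,465)])/5+[175,155]
P=onz(c,b,.078);print('bat',P.round(4).tolist(),P.mean(0),[np.linalg.norm(P[i]-P[i-1]).round(4) for i in range(4)])
e=(P[0]-P[3]+P[1]-P[2]);print('yaw',np.arctan2(e[1],e[0]))
s=np.array([(182,163),(348,142),(357,345),(198,357)])/3.75+[350,160]
P=onz(c,s,.05);print('soc',P.round(4).tolist(),P.mean(0),[np.linalg.norm(P[i]-P[i-1]).round(4) for i in range(4)])
e=(P[0]-P[3]+P[1]-P[2]);print('yaw',np.arctan2(e[1],e[0]))
cx,cy=P.mean(0)
manip.move_to([cx-.02,cy,0.18],down(-np.pi/2))
k=cam('wrist');save(k,'w2');pickle.dump(k,open('w2.pkl','wb'))
P=onz(c,b,.078);cx,cy=P.mean(0)
manip.move_to([cx-.02,cy,0.22],down(-np.pi/2))
k=cam('wrist');save(k,'w3');pickle.dump(k,open('w3.pkl','wb'))
print(manip.get_time())
```

```text
bat [[0.5247, -0.0989], [0.5389, -0.1502], [0.4708, -0.1651], [0.4582, -0.1152]] [ 0.49814477 -0.13235323] [np.float64(0.0684), np.float64(0.0531), np.float64(0.0697), np.float64(0.0515)]
yaw 0.2277252035519408
soc [[0.5011, -0.3216], [0.5073, -0.3706], [0.4425, -0.3806], [0.4385, -0.3309]] [ 0.47234635 -0.3509099 ] [np.float64(0.0632), np.float64(0.0494), np.float64(0.0656), np.float64(0.0498)]
yaw 0.15099038377683516
3.75
```

View pics/w2.png

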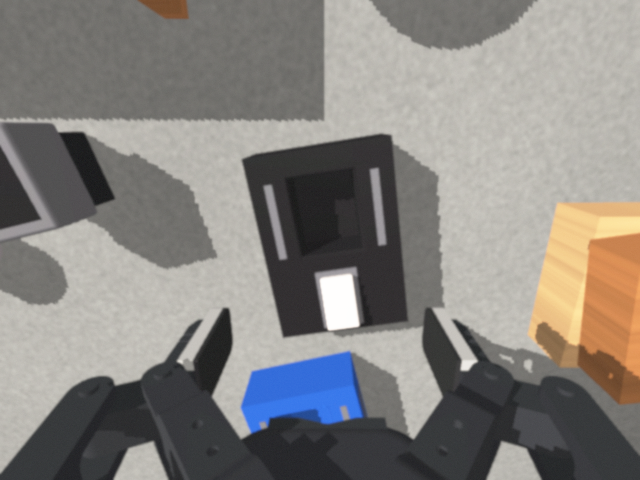

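View pics/w3.png

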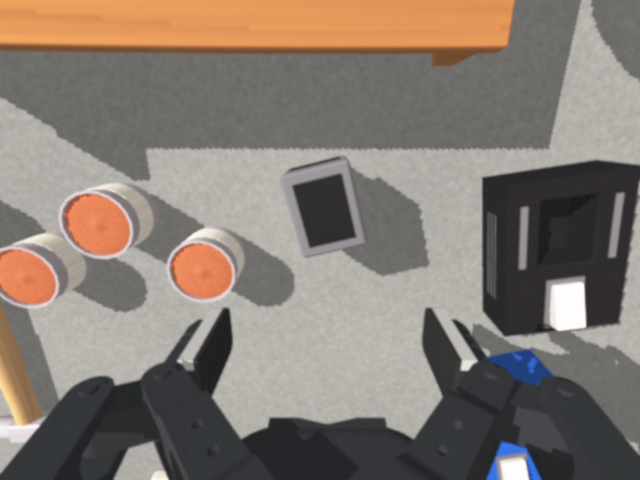

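w2 shows the charger's socket at about (323,212) and its rocker at (338,298). w3 shows the battery's top at (323,207). I'll enlarge both for corner readings.

Run:
```python
import cv2
a=cv2.imread('pics/w2.png')
cv2.imwrite('pics/w2c.png',cv2.resize(cv2.convertScaleAbs(a[125:275,235:415],alpha=2.2),None,fx=4,fy=4,interpolation=cv2.INTER_CUBIC))
a=cv2.imread('pics/w3.png')
cv2.imwrite('pics/w3c.png',cv2.resize(a[150:270,270:380],None,fx=5,fy=5,interpolation=cv2.INTER_CUBIC))
```

```text
(no output)
```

View pics/w2c.png

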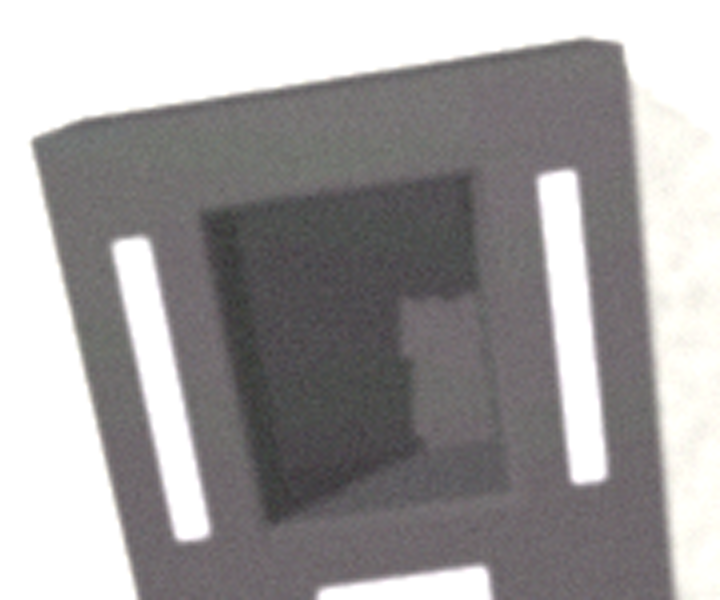

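View pics/w3c.png

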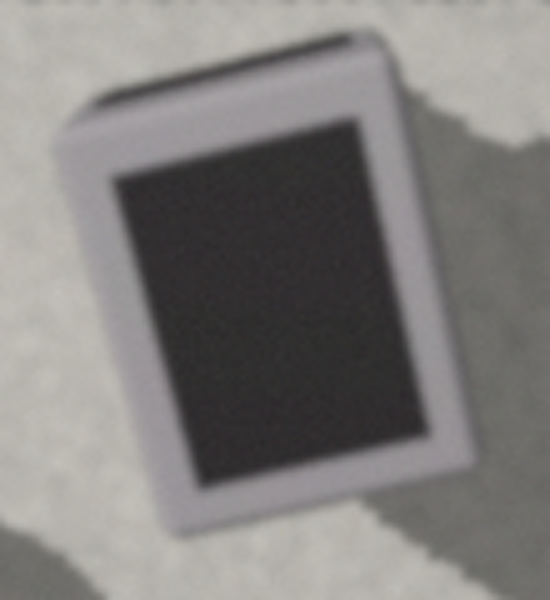

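Run:
```python
from h import *
import pickle
def rep(n,c,p,z):
    P=onz(c,p,z);e=(P[0]-P[3]+P[1]-P[2])
    g=(P[0]-P[1]+P[3]-P[2])
    print(n,P.mean(0).round(4),[np.linalg.norm(P[i]-P[i-1]).round(4) for i in range(4)],'yaw',np.arctan2(e[1],e[0]).round(3),(np.arctan2(g[1],g[0])-np.pi/2).round(3))
c=pickle.load(open('w3.pkl','rb'))
q=lambda l:np.array(l)/5+[270,150]
rep('patch',c,q([(117,177),(358,120),(428,433),(200,490)]),.078)
rep('outer',c,q([(57,140),(385,50),(475,460),(175,532)]),.078)
c1=pickle.load(open('w1.pkl','rb'))
q1=lambda l:np.array(l)/5+[175,155]
rep('patch1',c1,q1([(103,190),(287,145),(367,383),(193,425)]),.078)
d=pickle.load(open('w2.pkl','rb'))
r=lambda l:np.array(l)/4+[235,125]
rep('socket',d,r([(205,210),(472,172),(510,490),(268,522)]),.05)
rep('strips',d,r([(131,238),(557,172),(590,482),(193,539)]),.05)
r1=lambda l:np.array(l)/3.75+[350,160]
rep('strips1',c1,r1([(135,180),(402,140),(408,332),(150,368)]),.05)
# rocker mean (white) in w2,w3,w1 : triangulate
cs=[];us=[]
for k,box in((c1,(405,255,450,312)),(d,(305,260,370,335)),(c,(540,272,600,335))):
    x0,y0,x1,y1=box;g=k['image'].min(2)[y0:y1,x0:x1]>185
    ys,xs=np.nonzero(g);cs.append(k);us.append((xs.mean()+x0,ys.mean()+y0));print(us[-1],len(xs),onz(k,us[-1],.064))
print(tri(cs,us))
S=pickle.load(open('scene0.pkl','rb'))
```

```text
patch [ 0.4974 -0.1317] [np.float64(0.0538), np.float64(0.0388), np.float64(0.0527), np.float64(0.0392)] yaw 0.232 0.245
outer [ 0.4984 -0.1313] [np.float64(0.0679), np.float64(0.0528), np.float64(0.0686), np.float64(0.0519)] yaw 0.247 0.257
patch1 [ 0.4977 -0.1314] [np.float64(0.0527), np.float64(0.0397), np.float64(0.0524), np.float64(0.0394)] yaw 0.24 0.239
socket [ 0.4731 -0.3508] [np.float64(0.0632), np.float64(0.0501), np.float64(0.0632), np.float64(0.049)] yaw 0.152 0.138
strips [ 0.4712 -0.3514] [np.float64(0.0615), np.float64(0.0803), np.float64(0.0615), np.float64(0.0806)] yaw 0.149 0.151
strips1 [ 0.4713 -0.3516] [np.float64(0.0616), np.float64(0.0796), np.float64(0.0617), np.float64(0.081)] yaw 0.144 0.151
(np.float64(427.3700340522134), np.float64(286.6015891032917)) 881 [[ 0.40421616 -0.35928833]]
(np.float64(338.90398652442445), np.float64(301.3076923076923)) 1781 [[ 0.4046003  -0.36095956]]
(np.float64(567.3774417139257), np.float64(305.9092627599244)) 1587 [[ 0.40411944 -0.35647405]]
[ 0.40105269 -0.36122163  0.05801922]
```

Run:
```python
from h import *
b=np.array([.4976,-.1315]);o=down(-np.pi/2+.242)
manip.command_gripper(.085,80)
manip.move_to([*b,.16],o)
manip.servo_line([*b,.062],o,rate=.12)
manip.command_gripper(.03,80);manip.hold(.2)
print(manip.get_width(),manip.get_position(),manip.get_contact_force())
manip.servo_line([*b,.085],o,rate=.1);manip.hold(.2)
print(manip.get_width(),manip.get_contact_force(),manip.get_time())
c=cam('wrist');save(c,'w4');save(cam('side'),'s4')
```

```text
0.054832402831724567 [ 0.49806477 -0.13156077  0.06292237] [-1.30446573  0.36757533  7.3105323 ]
0.055361169789836275 [ 0.1654452  -0.96193823 -4.27269309] 6.4583
```

View pics/w4.png

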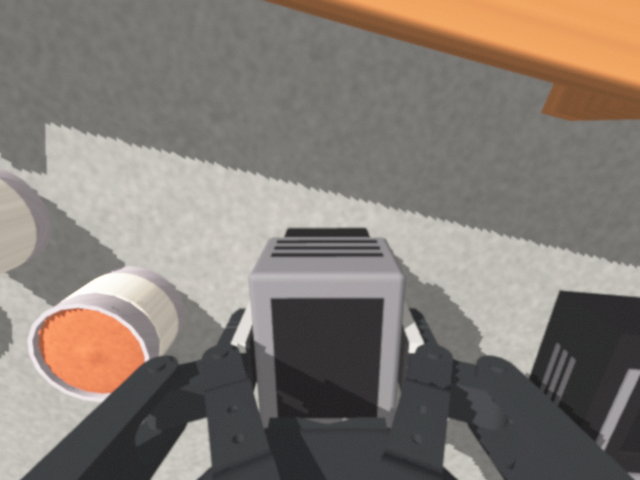

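Run:
```python
from h import *
c=cam('wrist');p=manip.get_position();M=R.from_rotvec(manip.get_ee_rot()).as_matrix()
z=p[2]-.0625+.078
for uv in((272,298),(380,298),(255,280),(400,278),(275,416),(378,416)):
    P=np.r_[onz(c,uv,z)[0],z];print(uv,(M.T@(P-p)).round(4))
```

```text
(272, 298) [-0.0155 -0.019  -0.0268]
(380, 298) [-0.0155  0.0191 -0.0268]
(255, 280) [-0.0155 -0.0245 -0.0338]
(400, 278) [-0.0155  0.0257 -0.0346]
(275, 416) [-0.0155 -0.0206  0.0266]
(378, 416) [-0.0155  0.021   0.0266]
```

Run:
```python
from h import *
s=np.array([.4727,-.351]);o=down(-np.pi/2+.148)
manip.servo_line([.4976,-.1315,.14],rate=.2)
manip.servo_line([*s,.14],o,rate=.2)
manip.hold(.3)
f0=np.array(manip.get_contact_force());print(f0,manip.get_width())
for z in np.arange(.120,.0779,-.004):
    manip.servo_line([*s,z],o,rate=.05);manip.hold(.05)
    f=np.array(manip.get_contact_force())-f0
    print(round(z,4),np.array(manip.get_position()).round(4),f.round(1))
    if abs(f[2])>15 or np.hypot(f[0],f[1])>20: print('stop');break
print(manip.get_width(),manip.get_time())
```

```text
[-0.57264145 -0.29058215 -4.83029979] 0.0547726501891125
0.12 [ 0.4727 -0.3511  0.1199] [ 0.4  0.1 -0.2]
0.116 [ 0.4727 -0.351   0.116 ] [0.5 0.7 0.6]
0.112 [ 0.4726 -0.3509  0.1118] [ 1.1  0.5 -0.3]
0.108 [ 0.4726 -0.3509  0.1078] [ 1.1  0.4 -0.4]
0.104 [ 0.4726 -0.3509  0.1038] [0.7 0.5 0.1]
0.1 [ 0.4726 -0.3509  0.0998] [0.1 0.5 0.6]
0.096 [ 0.4726 -0.3509  0.0958] [ 0.1 -0.4  0.7]
0.092 [ 0.4726 -0.3509  0.0918] [ 0.5  1.  -0.3]
0.088 [ 0.4726 -0.351   0.0878] [ 1.2  0.8 -0.5]
0.084 [ 0.4726 -0.3509  0.0838] [ 1.   0.9 -0.1]
0.08 [ 0.4726 -0.3509  0.0798] [ 0.1 -0.1  0.7]
0.05512353611438757 12.1917
```

```bash
python3 - <<'E'
from h import *
s=np.array([.4727,-.351]);o=down(-np.pi/2+.148)
f0=np.array(manip.get_contact_force())
for z in np.arange(.0790,.0739,-.001):
    manip.servo_line([*s,z],o,rate=.03);manip.hold(.08)
    f=np.array(manip.get_contact_force())-f0
    print(round(z,4),np.array(manip.get_position()).round(4),f.round(1))
    if f[2]>12: print('contact');break
manip.command_gripper(.085);manip.hold(.2)
manip.servo_line([*s,.17],o,rate=.2)
# rocker: press with closed fingers
manip.command_gripper(0.0,40)
manip.move_to([.47,-.351,.26],down(-np.pi/2+.148))
c=cam('wrist');save(c,'w5');save(cam('side'),'s5')
import pickle;pickle.dump(c,open('w5.pkl','wb'))
print(manip.get_width(),manip.get_time())
E
python3 - <<'E'
import cv2
b=cv2.imread('pics/s5.png');cv2.imwrite('pics/s5c.png',cv2.resize(b[140:260,320:460],(700,600),interpolation=cv2.INTER_CUBIC))
E
```

```text
0.079 [ 0.4727 -0.351   0.0791] [ 0.2  0.6 -0.9]
0.078 [ 0.4728 -0.351   0.079 ] [-2.2  2.9  8.9]
0.077 [ 0.4728 -0.351   0.0789] [-5.9  5.6 18.3]
contact
-0.000127900862165853 15.7333
```

View pics/w5.png

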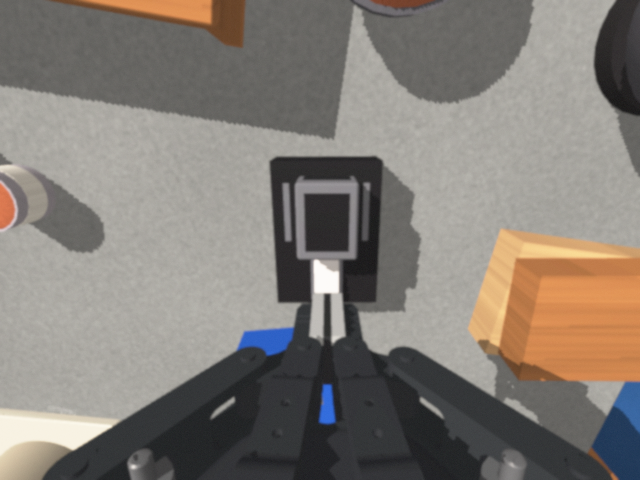

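View pics/s5c.png

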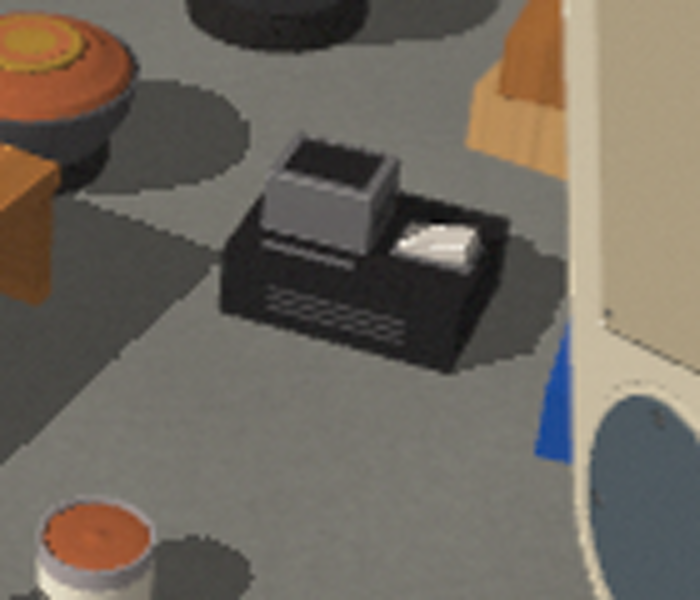

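Battery is home: the TCP stopped at 0.0789, which puts the origin at 0.016 m. Next is the rocker, whose middle is at about (0.404,-0.361).

Run:
```python
from h import *
u=np.array([np.cos(.148),np.sin(.148)]);m=np.array([.4044,-.361]);t=m-.017*u;o=down(-np.pi/2+.148)
manip.move_to([*t,.13],o);manip.hold(.2)
f0=np.array(manip.get_contact_force())
for z in np.arange(.100,.069,-.0015):
    manip.servo_line([*t,z],o,rate=.05);manip.hold(.05)
    f=np.array(manip.get_contact_force())-f0
    print(round(z,4),np.array(manip.get_position()).round(4),f.round(1))
    if f[2]>22: print('contact');break
manip.hold(.3)
manip.servo_line([*t,.15],o,rate=.2)
manip.command_gripper(.085,60)
manip.move_to([.47,-.351,.26],o)
c=cam('wrist');save(c,'w6');d=cam('side');save(d,'s6')
a=c['image'][150:330,250:420,::-1];b=d['image'][140:260,320:440,::-1]
cv2.imwrite('pics/sw.png',np.hstack([cv2.resize(a,(380,400)),cv2.resize(b,(400,400))]))
print(manip.get_time())
```

```text
0.1 [ 0.3877 -0.3636  0.1001] [ 1.1 -0.1 -0.4]
0.0985 [ 0.3876 -0.3636  0.0986] [0.8 0.2 0.3]
0.097 [ 0.3876 -0.3635  0.097 ] [-0.1  0.4  0.4]
0.0955 [ 0.3876 -0.3635  0.0954] [-0.2  0.4  0.2]
0.094 [ 0.3875 -0.3635  0.0939] [0.3 0.1 0.2]
0.0925 [ 0.3875 -0.3635  0.0924] [ 1.3 -0.3  0.4]
0.091 [ 0.3876 -0.3635  0.0909] [0.8 1.5 0.2]
0.0895 [ 0.3876 -0.3635  0.0895] [ 0.1  0.2 -0.3]
0.088 [ 0.3876 -0.3635  0.0879] [ 0.1  0.4 -0. ]
0.0865 [ 0.3876 -0.3636  0.0865] [ 0.2 -1.   0.6]
0.085 [ 0.3876 -0.3635  0.085 ] [ 0.3 -1.   0.6]
0.0835 [ 0.3875 -0.3636  0.0835] [-0.5 -0.2  2.4]
0.082 [ 0.3869 -0.3636  0.0824] [-6.1 -1.6 10.3]
0.0805 [ 0.3868 -0.3637  0.0819] [-9.3  0.4 21.9]
0.079 [ 0.3869 -0.3638  0.0816] [-13.7   2.2  37.5]
contact
23.9
```

View pics/sw.png

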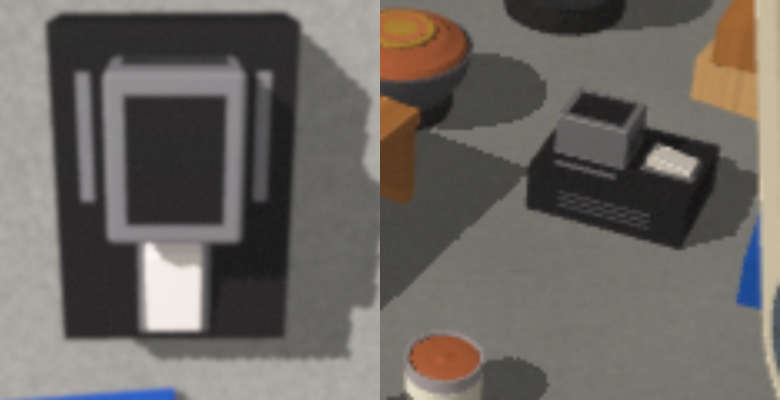

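Run:
```python
import cv2,numpy as np
f=lambda n,x,y,w,h:cv2.resize(cv2.imread(f'pics/{n}.png')[y:y+h,x:x+w],(390,290),interpolation=cv2.INTER_CUBIC)
cv2.imwrite('pics/cmp.png',np.vstack([np.hstack([f('s5',385,170,50,37),f('s6',385,170,50,37)]),np.hstack([f('w5',290,245,75,56),f('w6',290,245,75,56)])]))
```

```text
(no output)
```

View pics/cmp.png

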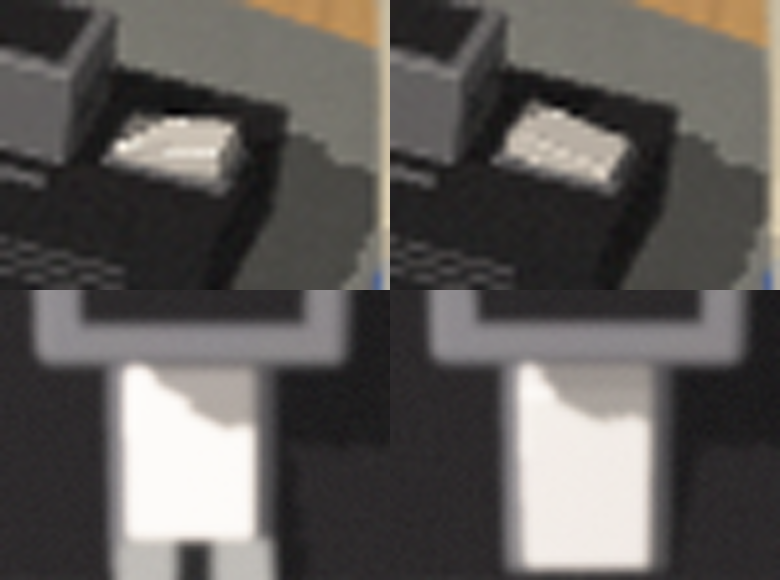

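The rocker has clearly tipped: its outer end is down and its inner end raised. The flat finger may have stopped on its inner edge or on the bezel, though. I'll press again with the tool tilted, so only one pad edge touches at about 16 mm out.

Run:
```python
from h import *
u=np.array([np.cos(.148),np.sin(.148),0]);m=np.array([.4044,-.361,0]);a=.35
d=np.sin(a)*u+np.array([0,0,-np.cos(a)]);e=np.cos(a)*u+np.array([0,0,np.sin(a)])
jy=np.array([u[1],-u[0],0]);zz=np.cross(d,jy);print(zz)
o=R.from_matrix(np.c_[d,jy,zz]).as_rotvec()
tcp=lambda z:(m-.016*u+[0,0,z])-.022*d+.011*e
manip.command_gripper(0,40)
manip.move_to(tcp(.12),o);manip.hold(.2)
f0=np.array(manip.get_contact_force())
for z in np.arange(.075,.052,-.001):
    manip.servo_line(tcp(z),o,rate=.06);manip.hold(.04)
    f=np.array(manip.get_contact_force())-f0
    q=np.array(manip.get_position())-tcp(0)
    if z<.0665:print(round(z,4),q.round(4),f.round(1))
    if f[2]>20: print('contact');break
manip.hold(.2)
manip.servo_line(tcp(.13),o,rate=.2)
manip.command_gripper(.085,60)
manip.move_to([.47,-.351,.26],down(-np.pi/2+.148))
c=cam('wrist');save(c,'w7');dd=cam('side');save(dd,'s7')
f=lambda n,x,y,w,h:cv2.resize(cv2.imread(f'pics/{n}.png')[y:y+h,x:x+w],(390,290),interpolation=cv2.INTER_CUBIC)
cv2.imwrite('pics/cmp2.png',np.vstack([np.hstack([f('s6',385,170,50,37),f('s7',385,170,50,37)]),np.hstack([f('w6',290,245,75,56),f('w7',290,245,75,56)])]))
print(manip.get_time())
```

```text
[-0.92910347 -0.13852018 -0.34289781]
0.066 [-0.      0.      0.0659] [ 1.4 -0.2  0.4]
0.065 [-0.     0.     0.065] [ 0.4 -0.6  0.8]
0.064 [-0.     0.     0.064] [ 1.6 -0.6  0.9]
0.063 [-0.      0.      0.0629] [1.7 0.  0.4]
0.062 [-0.      0.      0.0619] [ 1.1 -1.5 -0. ]
0.061 [-0.     0.     0.061] [ 0.8 -1.1  1.2]
0.06 [-0.      0.      0.0599] [1.3 0.3 1.1]
0.059 [ 0.     -0.0001  0.059 ] [ 1.2 -0.9  0. ]
0.058 [ 0.0001 -0.0001  0.0586] [-2.1  1.   9.3]
0.057 [ 0.0002 -0.0001  0.0584] [-5.7  1.9 19.3]
0.056 [ 0.0002 -0.0002  0.0582] [-9.6  4.  30.5]
contact
34.3833
```

View pics/cmp2.png

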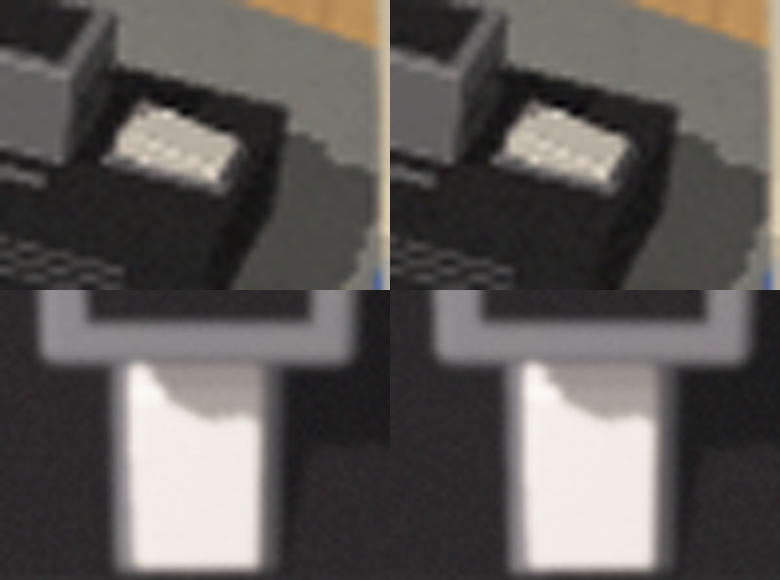

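The rocker is against its hard stop and looks the same before and after 30 N, so it is on. Next I'll view the shelf and the tins with the jaw along x.

Run:
```python
from h import *
import pickle
manip.move_to([.60,.12,.33],down(0));print(manip.get_joint_positions())
c=cam('wrist');save(c,'w8');pickle.dump(c,open('w8.pkl','wb'))
print([ (np.round(r,1),onz(c,r[:2],.048)[0].round(4)) for r in reds(c,300,20000)],manip.get_time())
S=cam('scene');print([onz(S,r[:2],.048)[0].round(4) for r in reds(S)])
print('hammer',onz(S,[(290,170),(348,198)],.02))
```

```text
[ 1.76354870e-01  3.28128298e-01  1.58713376e+00 -2.80746705e-04
  1.22678774e+00  1.78093085e-01]
[(array([ 201.3,  295.1,   42. ,   33.2, 1009.5]), array([ 0.4317, -0.0128])), (array([ 229.2,  232.8,   45.3,   38.8, 1331.5]), array([0.4775, 0.0749])), (array([ 178.8,  168.8,   51.2,   42.6, 1660. ]), array([0.426 , 0.1541])), (array([ 218.8,   81.2,   58. ,   49.2, 2183. ]), array([0.4834, 0.2476])), (array([ 151.7,   35.5,   64.4,   50.8, 2497.5]), array([0.4188, 0.2901]))] 36.225
[array([ 0.4334, -0.0124]), array([0.4788, 0.0753]), array([0.4277, 0.1547]), array([0.4845, 0.2479]), array([0.4203, 0.2904])]
hammer [[0.21363436 0.23275528]
 [0.42436445 0.23971696]]
```

View pics/w8.png

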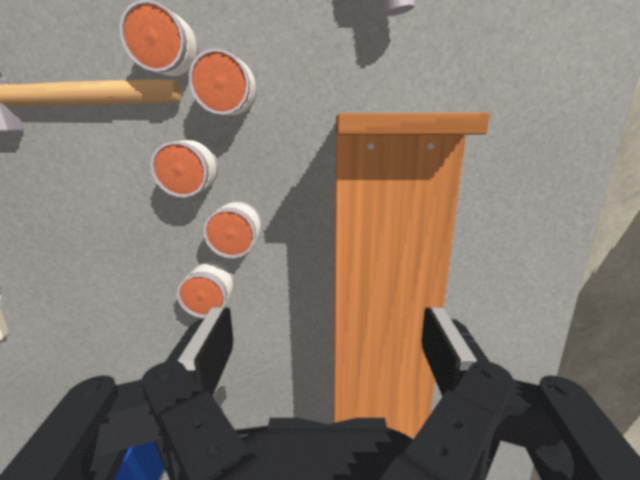

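The tin at (152,36) has been knocked: it moved from y 0.324 to 0.290. The shelf's end board shows at rows 113–135, with the board's left edge at about column 336 and its right edge at columns 463 to 445. I'll crop for exact edges.

Run:
```python
import cv2
a=cv2.imread('pics/w8.png')
cv2.imwrite('pics/w8c.png',cv2.resize(a[100:220,325:500],None,fx=4.5,fy=4.5,interpolation=cv2.INTER_CUBIC))
```

```text
(no output)
```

View pics/w8c.png

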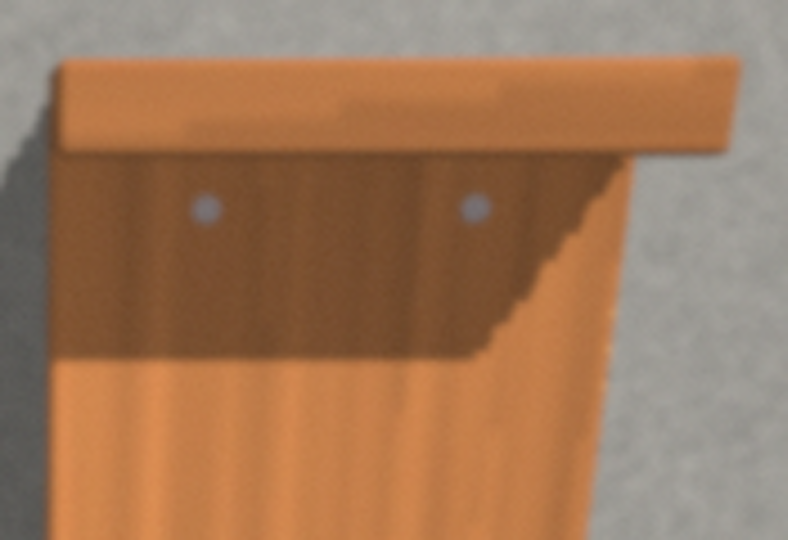

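Run:
```python
from h import *
import pickle
c=pickle.load(open('w8.pkl','rb'))
q=lambda l:np.array(l)/4.5+[325,100]
print('top z.145',onz(c,q([(60,60),(741,57),(728,152),(60,152)]),.145).round(4).tolist())
print('board z.1 at endface',onz(c,q([(52,154),(633,156)]),.1).round(4).tolist())
print('board edges',onz(c,q([(52,300),(615,300),(52,538),(588,538)]),.1).round(4).tolist())
print('left edge low',onz(c,[(334,400)],.1), 'right low',onz(c,[(444,300)],.1))
S=pickle.load(open('scene0.pkl','rb'))
```

```text
top z.145 [[0.6105, 0.2121], [0.7388, 0.2119], [0.739, 0.1949], [0.6107, 0.1955]]
board z.1 at endface [[0.6104, 0.1941], [0.7387, 0.1931]]
board edges [[0.6106, 0.1624], [0.7388, 0.1619], [0.611, 0.1061], [0.7397, 0.1058]]
left edge low [[ 0.60931679 -0.14014369]] right low [[0.73798865 0.00784751]]
```

```bash
cat > t.py <<'E'
from h import *
XM=.675;YE=.1945
slot=lambda k:YE-.037-.0675*k
def look(name=None):
    manip.move_to([.56,.12,.33],down(0))
    c=cam('wrist')
    if name: save(c,name)
    P=[onz(c,r[:2],.048)[0] for r in reds(c,300,20000)]
    return [p for p in P if p[0]<.6]
def place(p,k,yaw):
    g=p
    manip.move_to([*g,.12],down(yaw))
    manip.servo_line([*g,.03],rate=.15)
    manip.command_gripper(.05,70);manip.hold(.1)
    w0=manip.get_width()
    manip.servo_line([*g,.145],rate=.2)
    w=manip.get_width();f=manip.get_contact_force()[2]
    print('w',round(w0,4),round(w,4),'fz',round(f,1))
    if w<.058: print('LOST');return False
    y=slot(k)
    manip.servo_line([.56,y,.145],down(0),rate=.25)
    manip.servo_line([XM,y,.145],rate=.15)
    print('w',round(manip.get_width(),4),'fz',round(manip.get_contact_force()[2],1))
    f0=manip.get_contact_force()[2]
    for z in (.135,.133,.132,.131,.130,.129,.128):
        manip.servo_line([XM,y,z],rate=.05)
        df=manip.get_contact_force()[2]-f0
        if df>5:break
    print('z',z,'df',round(df,1),manip.get_position())
    manip.command_gripper(.085);manip.hold(.15)
    manip.servo_line([XM,y,.2],rate=.2)
    return True
E
python3 - <<'E'
from t import *
P=look();print(np.round(P,4))
p=min(P,key=lambda q:np.hypot(*(q-[.484,.2477])))
print(place(p,0,.9))
P=look('w9');print(np.round(P,4),manip.get_time())
save(cam('side'),'s9')
E
```

```text
[[ 0.4318 -0.0129]
 [ 0.4777  0.0749]
 [ 0.426   0.1541]
 [ 0.4834  0.2474]
 [ 0.4188  0.2901]]
w 0.0627 0.0627 fz -3.0
w 0.0629 fz -3.2
z 0.131 df 5.6 [0.6752191  0.15757929 0.13156172]
True
[[ 0.4318 -0.0129]
 [ 0.4776  0.0748]
 [ 0.426   0.154 ]
 [ 0.4188  0.2902]] 44.3833
```

View pics/w9.png

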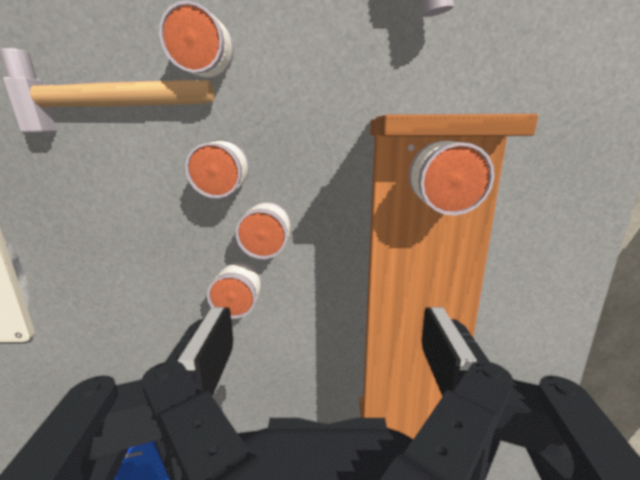

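View pics/s9.png

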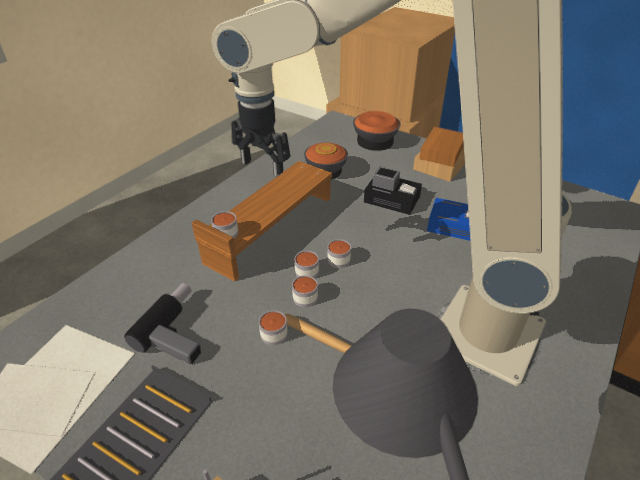

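The first tin stands upright near the end board, at (455,180). The rest follow the same way.

Run:
```python
from t import *
for k,t in ((1,(.4188,.2902)),(2,(.426,.154))):
    P=look(f'w10_{k}');p=min(P,key=lambda q:np.hypot(*(q-np.array(t))));print(np.round(P,4).tolist())
    if not place(p,k,0):break
P=look('w11');print(np.round(P,4).tolist(),manip.get_time())
```

```text
[[0.4319, -0.0129], [0.4777, 0.0748], [0.426, 0.154], [0.4189, 0.2901]]
w 0.0626 0.0628 fz -3.0
w 0.0628 fz -3.5
z 0.131 df 6.2 [0.67521958 0.08998217 0.13151064]
[[0.4319, -0.0129], [0.4777, 0.0748], [0.426, 0.154]]
w 0.0628 0.0627 fz -4.2
w 0.0629 fz -3.9
z 0.131 df 5.2 [0.67522601 0.02246796 0.13144232]
[[0.4319, -0.013], [0.4776, 0.0749]] 60.4417
```

View pics/w11.png

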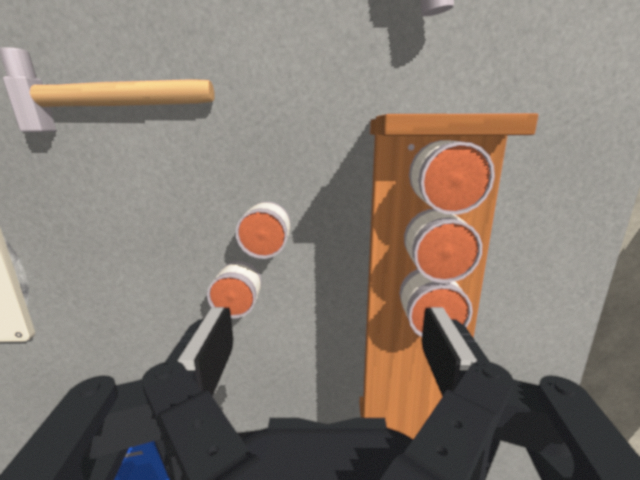

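Three tins are in the row at (455,178), (446,250) and (439,310). Two remain on the bench at (263,233) and (233,296).

Run:
```python
from t import *
for k,t in ((3,(.4776,.0749)),(4,(.4319,-.013))):
    P=look(f'w12_{k}');p=min(P,key=lambda q:np.hypot(*(q-np.array(t))));print(np.round(P,4).tolist())
    if not place(p,k,0):break
manip.move_to([.62,-.06,.40],down(0))
c=cam('wrist');save(c,'w13')
print([(np.round(r[:2]),(onz(c,r[:2],.148)[0]-[XM,YE]).round(4)) for r in reds(c,300,20000)])
manip.move_to([.40,-.1,.40],down(0))
for n in('scene','side'):
    d=cam(n);save(d,n+'13')
    print(n,[(np.round(r[:2]),(onz(d,r[:2],.148)[0]-[XM,YE]).round(4)) for r in reds(d)])
print(manip.get_time())
```

```text
[[0.4318, -0.013], [0.4776, 0.0749]]
w 0.0628 0.0629 fz -3.1
w 0.0625 fz -2.7
z 0.13 df 12.7 [ 0.67522367 -0.04504331  0.13145156]
[[0.4318, -0.0128]]
w 0.0629 0.0624 fz -2.6
w 0.0626 fz -3.2
z 0.13 df 11.6 [ 0.67525334 -0.11253052  0.13137406]
[(array([388., 381.]), array([ 0.0267, -0.4995])), (array([375., 248.]), array([ 0.001 , -0.3073])), (array([378., 191.]), array([ 0.0009, -0.2397])), (array([381., 127.]), array([ 0.0008, -0.1722])), (array([385.,  53.]), array([ 0.001, -0.105]))]
scene [(array([362., 315.]), array([ 0.0013, -0.3069])), (array([377., 293.]), array([ 0.0014, -0.2395])), (array([391., 271.]), array([ 0.0013, -0.1718])), (array([404., 252.]), array([ 0.0014, -0.1049])), (array([417., 232.]), array([ 0.0017, -0.0358]))]
side [(array([223., 219.]), array([ 0.0005, -0.0361])), (array([241., 206.]), array([ 1.000e-04, -1.054e-01])), (array([258., 194.]), array([-0.0003, -0.1727])), (array([273., 182.]), array([ 1.0e-04, -2.4e-01])), (array([288., 172.]), array([ 0.0007, -0.3072])), (array([325., 153.]), array([-0.0313, -0.4583])), (array([376., 122.]), array([-0.0554, -0.7322]))]
77.5833
```

View pics/w13.png

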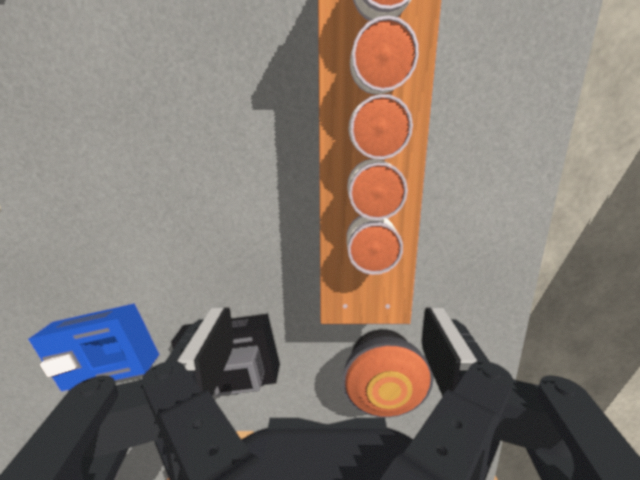

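View pics/side13.png

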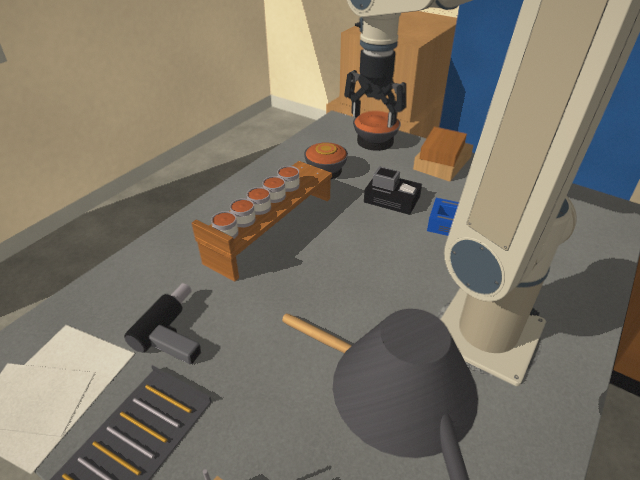

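View pics/scene13.png

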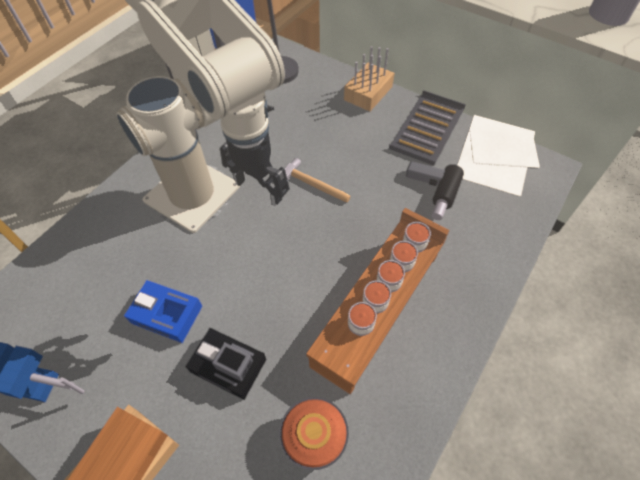

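The scene shows all five tins in a row, the battery seated, the rocker flat on, and the bowl, gun and hammer unmoved. The gripper is open and clear, so I'm handing in.

Run:
```python
from h import *
print(manip.sign_off(),manip.get_time())
```

```text
the job is handed in; nothing more can be done
the job is handed in; nothing more can be done
```

I handed the job in at about 78 s of the 210 s allowed, with everything in the task done. The sign-off gives no verdict, so the checks below are my own.

- **Battery:** it went into the black charger, and the downward force confirmed it had stopped on the charger's top. Its origin was then at 0.016 m, which is the fully home height.
- **Rocker:** the first press, with a flat finger, tipped it with less travel than I expected. I pressed again with one edge of the finger at up to 30 N. It was already against a hard stop and looked the same before and after, so I take it as on. I could not read the joint value itself.
- **Tins:** five were there, and all now stand upright on the shelf. One was knocked about 3 cm during the run, and I found it again before picking it up. The last scene and side views put their axes about 36, 105, 172, 240 and 307 mm from the end board and within 2 mm of the middle line. That leaves gaps of roughly 3–5 mm between tins. The wrist view agreed for the four it could measure, as the first tin was cut off at the edge of the picture.
- **Bystanders:** the bowl, heat gun and hammer looked unmoved in the last views, though I did not measure them.

No check failed. The only disagreement was a 1–2 mm offset between the cameras, which is within their calibration.

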